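# Put the bench disc sander in high gear and start it

### The arm

A 6-joint arm with a two-finger parallel gripper is mounted at the origin on the work surface; the furniture and walls round the work are solid. World frame = base frame: x ahead of the robot, y to its left, z up, the work surface at z = 0. Lengths are in m, angles in rad, forces in N, time in s.
With the tool pointing down it reaches from about 0.375 to 0.9 m from the base axis. Payload 3.1 kg.
Tool frame: the origin (TCP) lies at the centre of the arm's flange, where the gripper is bolted on; the fingertips stand 182 mm ahead of it and the grasp point (between the pads) lies 164 mm ahead of it; z points along the fingers, y is the line along which they close (so a half turn about z gives the same grasp; the last joint's range is limited). The gripper opens to 87 mm and grips with 3 to 60 N. Pads are 19 mm wide; open, the fingers measure 117 mm over their backs; the gripper's body (75 mm by 190 mm) begins 51 mm behind the grasp point.
Start: joints at [1.087, 0.527, 1.433, -0, 1.181, -0.178], TCP at [0.188, 0.596, 0.405] pointing down, gripper open.
Joint ranges: [-3.08, 3.08], [-0.75, 2.2], [0.22, 2.44], [-1.43, 4.57], [0, 2.65], [-2.85, 2.85]. Speed limits (rad/s): [2.79, 2.79, 3.14, 3.14, 3.14, 3.14].

### API

Orientations are given as a unit quaternion [x, y, z, w].
In Python, from rig import * gives the robot as it stands.
- The arm moves only by the tool move_arm, never from a script. Its argument "commands" is a list that holds one entry, the list of rows, each a list of 6 numbers: the shift along the tool's x, y, z in units of 40 mm (1.0 is 40 mm), then the turn, a rotation vector about the tool's x, y, z in rad. A call has 1 to 12 rows; each row is the pose to reach, as a shift and turn from the pose commanded when the call began, along the tool's axes at that moment; what a row does not reach only later rows make up. A row lasts 1/8 s, in which the tool goes at most 62.5 mm and 10.7 degrees, less where a joint would pass 70% of its speed; a pose out of reach is approached as far as the arm can. A call with a gripper value outside its range is refused whole. "claw" is the closure, from -1 (fully open) to 1 (shut), so that 0 is half open, set as the call begins (left out, the last holds). The fingers move at their own pace and stop on an object; "squeeze" is the grip in N (left out, the last holds). Time passes only in rows, so rows that repeat a pose let the fingers close. It gives the time, the measured TCP pose, the force, the opening and the grip force at its end, in the units of the state.
- get_obs(): the state, without advancing time (a new reading comes with each control period).
- camera(name): name is "scene" or "top" or "wrist"; returns a dict with "pixels" (384x512x3 uint8, blue, green, red), "range_z" (384x512 float32, m along the optical axis (not along the pixel's ray), 0 where there is no reading), "camera_matrix" (3x3 intrinsics, pixels), "D" ([k1, k2, p1, p2, k3] as OpenCV has them; the pictures are not rectified), "extrinsics" (4x4, takes a point from world to camera coordinates). Camera axes: x right, y up, looking along -z (the intrinsics and any distortion apply to the point x, -y, -z); pixel columns grow to the right and rows downward; lengths in m; the calibration is good to about 2 mm. A picture is of the moment at which its call begins.
- hand_in(): hands the job in; it is judged then, once.
The state is a dict: "time": time; "q": joint angles; "joint_velocities": joint speeds; "joint_torque": joint torques, N m; "position": TCP position; "tool_rot": TCP orientation; "ft_force": force on the tool from outside, world axes, zero at the start; "moment": the same for the moment, N m; "grip_width": finger opening in m; "grip_force": force on a finger pad.
Only numpy, scipy, OpenCV 4.12 (cv2) and the standard library are available. Lean on these libraries where they do the work, as an engineer would, in place of code of your own. Each camera call takes 0.05 s, during which the arm holds its last target. There are 200 camera calls.

### The job

Put the bench disc sander in high gear and then start it: with a fingertip, push the gear lever on its top panel toward the disc, past the click of the low-gear notch and fully home in the high-gear notch at the end of its slot, and only then press the start button (the small one) all the way in and let it come back. Only push and press, gently: do not grip or lift anything, do not push the sander out of its place, do not press the large stop button, and leave the things around it alone.

Things in the scene. Friction and masses are not known exactly. Their poses are not given: they have to be found in the camera images.
- sander: Bench disc sander, 4 kg, loose on rubber feet. Grey housing 140 x 200 mm (x, y), flat top panel 100 mm above the bench. Origin: bench height, under the housing's centre; z up, y along the long side toward the vertical disc (its top 142 mm up, at y 109 to 119 mm; a work rest ends at y 164). Lever slot along y at x = +30 mm; buttons in a row at x = -40 mm.
- selector (a joint): Gear lever travel along the sander's +y (toward the disc), m: 0 neutral (about where it starts), 0.030 low-gear notch (a spring detent that catches it), 0.060 high-gear notch, also the end stop. Springs pull it into the nearest notch; the humps between are at about 0.015 and 0.045 and take roughly 6 N each.
- selector_paddle (a point): Centre of the gear lever's black paddle; moves with it. The paddle is a rounded block 32 mm wide (sander x), 14 mm thick (sander y, the travel), 30 mm tall, its centre 33 mm above the top panel (133 mm above the bench), on a thin stem. The panel on its side away from the disc is clear for 55 mm.
- start (a joint): Start button travel, m: 0 out, 0.006 pressed all the way; springs back; needs about 5 N.
- start_top (a point): Centre of the top face of the start button, the small round black button (24 mm across) in a steel housing on the panel, at the disc end of the button row. It is pressed straight down.
- stop (a joint): Stop button travel, m: 0 out, 0.006 pressed. Not to be pressed.
- stop_top (a point): Centre of the top face of the stop button, the large round black button (44 mm across) in the same row as the start button, 100 mm from it, at the end away from the disc.
- sanding_block: Bystander: wooden sanding block 61 x 106 x 24 mm lying loose beside the sander; origin at the centre of its underside.
- oil_bottle: Bystander: small red oil bottle 37 mm across, 115 mm tall, standing loose on the robot's side of the sander; origin at the centre of its underside.
- tape_measure: Bystander: tape measure 64 x 82 x 37 mm lying loose on the robot's side of the sander; origin at the centre of its underside.

How it is judged:
On the way, in this order (a step that is already met when the one before it is completed fails the run):
1. the gear lever is fully home in the high-gear notch (value of joint selector above 0.056 m), for 0.2 s.
2. the start button is pressed in (value of joint start above 0.0045 m), for 0.05 s.
At the end, for the whole second after the job is handed in: The gear lever rests in the high-gear notch (over 56 of 60 mm), the start button has been pressed and is out again, the sander stands level within 30 mm of its place, and the bystanders are within 20 mm of theirs (value of joint selector above 0.056 m and value of joint each of start, stop below 0.0015 m and distance of sander from where it was at the start of the episode below 0.03 m and angle between sander's own z axis and vertical below 0.05 rad and linear speed of sander below 0.01 m/s and distance of each of sanding_block, oil_bottle, tape_measure from where it was at the start of the episode below 0.02 m); the robot touches nothing.
It fails at once if start pressed while the lever is not home in high gear (value of joint start above 0.003 m and value of joint selector below 0.054 m).
It fails at once if the stop button is pressed (value of joint stop above 0.003 m).
It fails at once if the sander is lifted, tipped or pushed out of its place (height (world z) of sander above 0.015 m or angle between sander's own z axis and vertical above 0.12 rad or distance of sander from where it was at the start of the episode above 0.04 m).
It fails at once if the gear lever is gripped (opposite faces of its paddle pressed at once) or forced hard (contact force between the fingers and selector above 40 N or (contact force between the fingers and selector_c1 above 1 N and contact force between the fingers and selector_c2 above 1 N) or (contact force between the fingers and selector_c3 above 1 N and contact force between the fingers and selector_c4 above 1 N)).
It fails at once if a bystander is lifted, knocked over or pushed away (distance of any of sanding_block, oil_bottle, tape_measure from where it was at the start of the episode above 0.03 m or angle between oil_bottle's own z axis and vertical above 0.5 rad).
It also fails if it takes over 43 s, if anything falls off the work surface, if the arm or the gripper's body presses on something with over 40 N, if the wrist force passes 120 N, or if a joint passes its speed limit or range.

## Working session

There is one attempt and no reset: what is moved stays moved. The work goes in short steps, Python scripts to look and compute and a tool call to move; the robot and the scene stay as the last step left them, time stands still between calls to the robot, and variables do not carry over. Pictures are saved under pics/ and viewed, at most 10 in all, crops included, and the job is handed in when it is done.

Besides the shell and the picture viewer there is one more tool, called after "Request:" as name(argument=value, ...), one argument or row to a line, values as JSON. move_arm: Moves the arm, as the interface text tells. Its arguments: {"type":"object","properties":{"commands":{"type":"array","items":{"type":"array","items":{"type":"array","items":{"type":"number"}}}},"claw":{"type":"number"},"squeeze":{"type":"number"}},"required":["commands"]}

```bash
mkdir -p pics; python3 - <<'E'
from rig import *
import cv2,numpy as np
for n in ("scene","top"):
    c=camera(n); cv2.imwrite(f"pics/{n}0.png",c["pixels"]); np.savez(f"{n}0.npz",**c)
    print(n,c["camera_matrix"],c["D"],c["extrinsics"])
o=get_obs();print(o["time"],o["position"],o["tool_rot"],o["ft_force"])
E
```

```text
scene [[354.79118043   0.         261.57482039]
 [  0.         354.79118043 197.72869997]
 [  0.           0.           1.        ]] [-0.0486755  0.         0.         0.         0.       ] [[ 0.87799975 -0.47857375 -0.00914367 -0.50476735]
 [ 0.28605852  0.50930041  0.81165486 -0.11782846]
 [-0.38377984 -0.71524839  0.58406573 -0.90066675]
 [ 0.          0.          0.          1.        ]]
top [[415.63611841   0.         252.65447317]
 [  0.         415.63611841 190.18071306]
 [  0.           0.           1.        ]] [-0.15421937  0.          0.          0.          0.        ] [[-0.01319804 -0.99977748 -0.01645621 -0.20798763]
 [ 0.99517668 -0.01473368  0.09698601 -0.46080164]
 [-0.09720689 -0.01509681  0.99514969 -0.99442132]
 [ 0.          0.          0.          1.        ]]
0.1 [0.18798725 0.59572986 0.40385446] [ 1.52286854e-01  9.88335831e-01 -9.50563438e-04 -3.10491402e-04] [ 0.1848727  -0.86826549  0.35678743]
```

View pics/scene0.png

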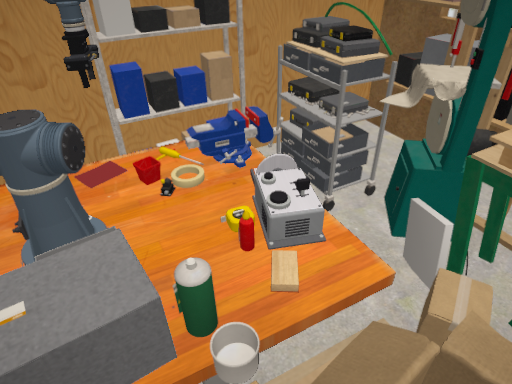

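View pics/top0.png

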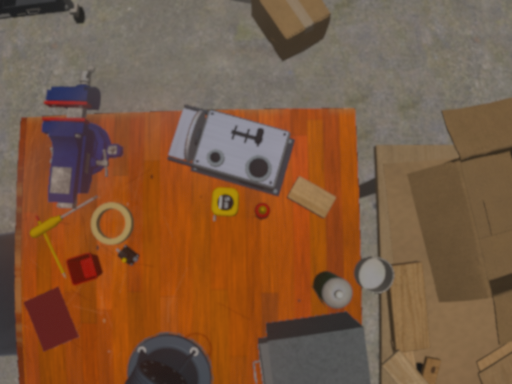

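The scene view shows the sander at (288,205), with the lever at (302,186), the start button at (268,178) and the stop button at (281,198). In the top view, start is near (215,158), stop near (258,168), the lever near (255,135), and the disc is on the left at (190,135).

```bash
cat > h.py <<'E'
import numpy as np,cv2
def ray(c,uv):
    p=cv2.undistortPoints(np.float64([[uv]]),c["camera_matrix"],c["D"])[0,0]
    E=c["extrinsics"];R=E[:3,:3];o=-R.T@E[:3,3]
    return o,R.T@np.array([p[0],-p[1],-1.])
def plane(c,uv,z):
    o,d=ray(c,uv);return o+d*(z-o[2])/d[2]
def cloud(c,box):   # box u0,u1,v0,v1 -> points from range, pixels
    u,v=[a.ravel() for a in np.meshgrid(np.arange(box[0],box[1]),np.arange(box[2],box[3]))]
    p=cv2.undistortPoints(np.float64(np.c_[u,v])[:,None],c["camera_matrix"],c["D"])[:,0]
    r=c["range_z"][v,u];E=c["extrinsics"]
    X=(np.c_[p[:,0],-p[:,1],-np.ones(len(p))]*r[:,None]-E[:3,3])@E[:3,:3]
    return X,c["pixels"][v,u].astype(int),np.c_[u,v],r>0
E
python3 - <<'E'
from h import *
np.set_printoptions(precision=4,suppress=True)
c=dict(np.load("top0.npz"))
X,col,uv,ok=cloud(c,(160,300,95,200))
g=ok&(abs(X[:,2]-.1)<.006)&(col.min(1)>120)
print("panel n,z",g.sum(),np.median(X[g,2]))
print("rect panel xy",cv2.minAreaRect(X[g,:2].astype(np.float32)))
for n,b in dict(start=(205,226,149,168),stop=(244,272,155,182),lever=(228,268,122,146)).items():
    X,col,uv,ok=cloud(c,b); d=col.max(1)<75
    im=np.zeros((384,512),np.uint8); im[uv[d,1],uv[d,0]]=1
    k,l,s,ce=cv2.connectedComponentsWithStats(im)
    for i in range(1,k):
        if s[i,4]>8:
            m=ok&(l[uv[:,1],uv[:,0]]==i);print(n,s[i],ce[i],"range med",np.median(X[m],0),"zmax",X[m,2].max(),"plane.1",plane(c,ce[i],.1)[:2])
    h=ok&(X[:,2]>.12)
    if n=="lever":print("high pts",h.sum(),X[h].mean(0),X[h].min(0),X[h].max(0),cv2.minAreaRect(X[h,:2].astype(np.float32)))
p=cv2.resize(c["pixels"][95:200,160:300],None,fx=5,fy=5,interpolation=cv2.INTER_CUBIC);cv2.imwrite("pics/crop.png",p)
E
```

```text
panel n,z 3352 0.09947717168380665
rect panel xy ((0.5495505928993225, -0.18970629572868347), (0.1877048909664154, 0.13008011877536774), 73.0025405883789)
start [210 153  10   9  71] [214.7746 156.9296] range med [ 0.5233 -0.133   0.1214] zmax 0.12696864604317243 plane.1 [ 0.5274 -0.1304]
stop [249 159  19  18 269] [258.0335 167.4944] range med [ 0.4981 -0.2285  0.1214] zmax 0.125280424375231 plane.1 [ 0.5015 -0.2285]
lever [233 129  30  15 136] [252.1324 135.3971] range med [ 0.572  -0.2251  0.1441] zmax 0.14966734559291192 plane.1 [ 0.5759 -0.2161]
high pts 111 [ 0.5648 -0.2309  0.1437] [ 0.5505 -0.2408  0.1221] [ 0.5817 -0.2206  0.1497] ((0.5667032599449158, -0.23082366585731506), (0.014225318096578121, 0.0319269523024559), 72.35038757324219)
```

View pics/crop.png

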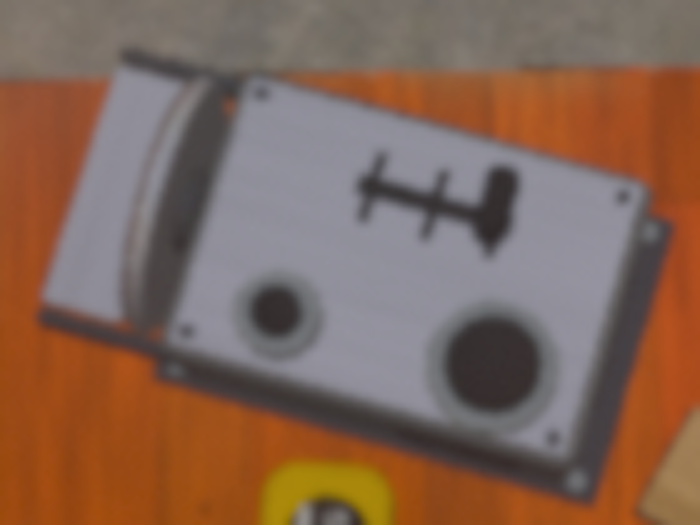

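The crop shows the paddle at the stop end of its slot, with the slot running left toward the disc. The small start button is at crop (277,310) and the large stop button at (492,365). The tool's y axis is already within about a degree of the sander's y. Next I check heights for the buttons' rims and the travel corridor.

```bash
python3 - <<'E'
from h import *
np.set_printoptions(precision=4,suppress=True)
c=dict(np.load("top0.npz"))
for n,p in dict(start=(214.8,157),stop=(258,167.5)).items():
    P=plane(c,p,.1214);print(n,P)
    X,col,uv,ok=cloud(c,(160,300,95,210)); r=np.hypot(*(X[:,:2]-P[:2]).T)
    for a in range(0,32,4):
        m=ok&(r>=a/1e3)&(r<(a+4)/1e3)
        if m.any():print(a,m.sum(),X[m,2].min(),np.median(X[m,2]),X[m,2].max(),col[m].mean())
X,col,uv,ok=cloud(c,(0,380,60,384))
X=X[ok]
for y in np.arange(-.3,.65,.1):
    m=(abs(X[:,1]-y)<.05)&(X[:,0]>.2)&(X[:,0]<.75)
    if m.any():i=X[m,2].argmax();print(y,X[m][i])
E
```

```text
start [ 0.5234 -0.1327  0.1214]
0 9 0.11973639036863327 0.1221852824334029 0.12358701583511883 49.18518518518518
4 32 0.11556050588466377 0.12148601765117818 0.12696864604317243 50.0
8 58 0.10844187520914812 0.12049614848169338 0.12436173295963661 74.24137931034483
12 58 0.10803703707474208 0.11229841659356138 0.12068653558547957 107.32758620689656
16 103 0.09506727795036199 0.11022622568566026 0.11517178138526525 120.05825242718447
20 83 0.0942222598528756 0.09965005621704107 0.11340121990013965 138.59437751004015
24 130 0.08908877282929303 0.09926899629456015 0.10338077420962934 136.7974358974359
28 174 0.009690301286449137 0.09852057549779762 0.1026398812026871 118.61494252873563
stop [ 0.4982 -0.2284  0.1214]
0 11 0.11789085527158316 0.12173674473482066 0.12355026523440017 50.54545454545455
4 29 0.11748872079091456 0.12110960949084727 0.1233508053910332 50.3448275862069
8 50 0.11829171031062648 0.12134697308999746 0.12439108666810622 50.18
12 72 0.11763060620188381 0.12158659531333427 0.125280424375231 50.041666666666664
16 91 0.11775188174900164 0.12129970973867765 0.12477982385239689 55.47985347985348
20 101 0.10811286610046365 0.1144291892493184 0.12252523941581628 88.95379537953795
24 132 0.10820771091387199 0.11151570666714189 0.11485500329363955 112.19444444444444
28 134 0.09369825480526442 0.10699206246364143 0.11449646617885477 119.90796019900498
-0.3 [ 0.4887 -0.2527  0.1148]
-0.19999999999999998 [ 0.5695 -0.2296  0.1497]
-0.09999999999999998 [ 0.5918 -0.0848  0.144 ]
5.551115123125783e-17 [ 0.583  -0.0411  0.0791]
0.10000000000000003 [0.5538 0.1479 0.0552]
0.2 [0.6506 0.19   0.1514]
0.3000000000000001 [0.6592 0.2608 0.1513]
0.4000000000000001 [0.3558 0.3522 0.0279]
0.6000000000000001 [ 0.3574  0.6393 -0.3236]
```

Request:
move_arm(
  commands=[
    [[0,0,-1,0,0,0],[-0.8,-1.2,-2,0,0,0],[-1.6,-2.4,-2,0,0,0],[-2.4,-3.6,-2,0,0,0],[-3.2,-4.8,-2,0,0,0],[-4,-6,-2,0,0,0],[-4,-6,-2,0,0,0]],
  ],
  claw=1,
  squeeze=5,
)

```text
time: 0.98
position: [0.2688, 0.3162, 0.4845]
tool_rot: [0.155, 0.988, -0.001, -0.0]
ft_force: [-0.0, 0.1, -0.7]
grip_width: 0.0251
grip_force: 0.0
```

Request:
move_arm(
  commands=[
    [[-1.2,-0.6,0,0,0,0],[-2.4,-1.4,0,0,0,0],[-3.6,-2.2,0,0,0,0],[-4.6,-3.2,0,0,0,0],[-5.6,-4.2,0,0,0,0],[-6.6,-5.2,0,0,0,0],[-7.6,-6.2,0,0,0,0],[-8.6,-7.2,0,0,0,0],[-9.4,-8.4,0,0,0,0],[-10.2,-9.6,0,0,0,0],[-10.9,-10.8,0,0,0,0],[-11.2,-11.7,0,0,0,0]],
  ],
)

```text
time: 2.48
position: [0.5565, -0.2638, 0.4839]
tool_rot: [0.152, 0.988, 0.0, 0.0]
ft_force: [-0.0, -0.4, -0.8]
grip_width: 0.0005
grip_force: 0.0
```

Request:
move_arm(
  commands=[
    [[0,0,0,0,0,0],[0,0,0,0,0,0],[0,0,0,0,0,0],[0,0,0,0,0,0]],
  ],
)

```text
time: 2.98
position: [0.555, -0.2608, 0.485]
tool_rot: [0.151, 0.988, 0.0, 0.0]
ft_force: [-0.1, -0.3, -0.0]
grip_width: 0.0005
grip_force: 0.0
```

```bash
python3 - <<'E'
from rig import *
from h import *
o=get_obs();print(o)
c=camera("wrist");cv2.imwrite("pics/w1.png",c["pixels"]);np.savez("w1.npz",**c)
E
```

```text
{'time': 2.975, 'q': array([-6.21415222e-01,  4.33852249e-01,  1.36440019e+00,  1.93219566e-04,
        1.34331630e+00, -1.88818128e+00]), 'joint_velocities': array([-0.00632323, -0.00123617, -0.00448574, -0.0016156 , -0.00077195,
       -0.00154261]), 'joint_torque': array([-4.40167438e-02, -4.15440452e+01, -1.97079062e+01, -5.71793038e-02,
        6.01057685e-02,  1.68235383e-03]), 'position': array([ 0.55495866, -0.26082625,  0.48497218]), 'tool_rot': array([1.51451867e-01, 9.88464629e-01, 7.85306426e-05, 5.32427039e-05]), 'ft_force': array([-0.13995907, -0.28979441, -0.02661461]), 'moment': array([ 0.00479464, -0.02068271, -0.02878779]), 'grip_force': 0.0, 'grip_width': 0.0005108047893602617}
```

View pics/w1.png

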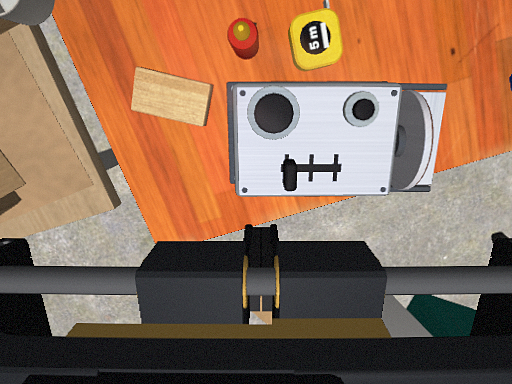

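The wrist view shows the sander closely aligned with the tool: paddle at (290,173), start at (363,109), stop at (273,112). I measure again from here.

```bash
python3 - <<'E'
from h import *
np.set_printoptions(precision=4,suppress=True)
c=dict(np.load("w1.npz"))
def comps(b,th):
    X,col,uv,ok=cloud(c,b);d=col.max(1)<th
    im=np.zeros((384,512),np.uint8);im[uv[d,1],uv[d,0]]=1
    k,l,s,ce=cv2.connectedComponentsWithStats(im);i=s[1:,4].argmax()+1
    return s[i],ce[i]
s,ce=comps((345,384,92,126),75);A=plane(c,ce,.1215);print("start",s,ce,A)
s,ce=comps((250,297,90,136),75);B=plane(c,ce,.1215);print("stop",s,ce,B)
d=A-B;print("dist",np.hypot(*d[:2]),"ang",np.degrees(np.arctan2(d[1],d[0])))
X,col,uv,ok=cloud(c,(270,310,145,200))
h=ok&(X[:,2]>.135);print("paddle",h.sum(),np.median(X[h,2]),X[h].max(0),cv2.minAreaRect(X[h,:2].astype(np.float32)))
X,col,uv,ok=cloud(c,(225,405,75,205));g=ok&(abs(X[:,2]-.1)<.005)&(col.min(1)>120)
print("panel",np.median(X[g,2]),cv2.minAreaRect(X[g,:2].astype(np.float32)))
E
```

```text
start [352  99  23  21 370] [363.0054 109.0649] [ 0.5228 -0.1346  0.1215]
stop [ 254   93   40   40 1208] [273.3692 112.8957] [ 0.4977 -0.2296  0.1215]
dist 0.09823116829279625 ang 75.16856189086221
paddle 381 0.14709915221221526 [ 0.5809 -0.2223  0.1493] ((0.5654253363609314, -0.2322923243045807), (0.013825076632201672, 0.030939185991883278), 74.22173309326172)
panel 0.09959227773311616 ((0.5496971011161804, -0.18383486568927765), (0.2107497900724411, 0.13482478260993958), 72.8310775756836)
```

Request:
move_arm(
  commands=[
    [[0,-0.1,1.2,0,0,0],[0,-0.1,2.2,0,0,0],[0,-0.1,3.2,0,0,0],[0,-0.1,3.9,0,0,0],[0,-0.1,4.3,0,0,0],[0,-0.1,4.45,0,0,0],[0,-0.1,4.45,0,0,0]],
  ],
)

```text
time: 3.9
position: [0.5539, -0.2661, 0.3073]
tool_rot: [0.152, 0.988, -0.0, 0.0]
ft_force: [0.5, -0.6, -1.0]
grip_width: 0.0002
grip_force: 0.0
```

```bash
python3 - <<'E'
from rig import *
from h import *
c=camera("wrist");d=camera("scene")
a=c["pixels"];b=cv2.resize(d["pixels"][120:260,220:360],(384,384),interpolation=cv2.INTER_CUBIC)
cv2.imwrite("pics/w2.png",cv2.resize(np.hstack([a,b]),(800,343)));print(get_obs()["position"])
E
```

```text
[ 0.55396106 -0.2662122   0.30793873]
```

View pics/w2.png

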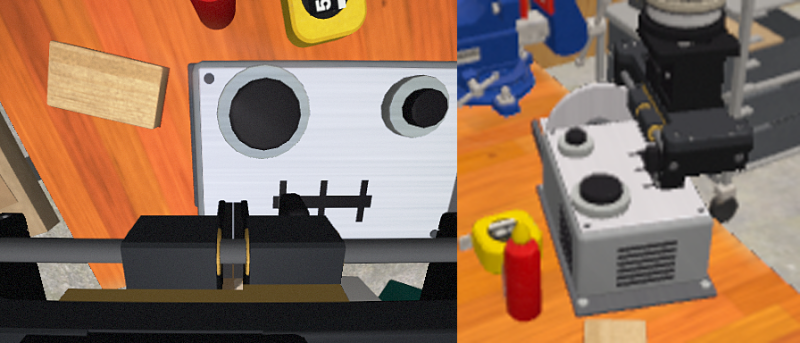

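The fingertips are behind the paddle, on the side away from the disc, clear of everything. I push slowly.

Request:
move_arm(
  commands=[
    [[0,0.1,0,0,0,0],[0,0.2,0,0,0,0],[0,0.3,0,0,0,0],[0,0.35,0,0,0,0],[0,0.4,0,0,0,0],[0,0.45,0,0,0,0],[0,0.5,0,0,0,0],[0,0.55,0,0,0,0],[0,0.6,0,0,0,0]],
  ],
)

```text
time: 5.12
position: [0.5607, -0.2437, 0.3068]
tool_rot: [0.152, 0.988, -0.001, -0.0]
ft_force: [-2.7, -4.8, -0.1]
grip_width: 0.0005
grip_force: 2.7
```

Request:
move_arm(
  commands=[
    [[0,0.08,0,0,0,0],[0,0.16,0,0,0,0],[0,0.24,0,0,0,0],[0,0.32,0,0,0,0],[0,0.4,0,0,0,0],[0,0.48,0,0,0,0],[0,0.56,0,0,0,0],[0,0.6,0,0,0,0]],
  ],
)

```text
time: 6.12
position: [0.5681, -0.2198, 0.3067]
tool_rot: [0.152, 0.988, 0.0, -0.0]
ft_force: [-0.2, -0.3, -1.0]
grip_width: 0.0005
grip_force: 0.0
```

Request:
move_arm(
  commands=[
    [[0,0.07,0,0,0,0],[0,0.14,0,0,0,0],[0,0.21,0,0,0,0],[0,0.28,0,0,0,0],[0,0.35,0,0,0,0],[0,0.4,0,0,0,0],[0,0.4,0,0,0,0]],
  ],
)

```text
time: 7.0
position: [0.5729, -0.2046, 0.3068]
tool_rot: [0.153, 0.988, 0.001, 0.0]
ft_force: [-0.5, -0.5, -0.2]
grip_width: 0.0003
grip_force: 0.1
```

Request:
move_arm(
  commands=[
    [[0,0.05,0,0,0,0],[0,0.1,0,0,0,0],[0,0.15,0,0,0,0],[0,0.2,0,0,0,0],[0,0.2,0,0,0,0]],
  ],
)

```text
time: 7.62
position: [0.5753, -0.1971, 0.3067]
tool_rot: [0.152, 0.988, 0.0, -0.0]
ft_force: [-0.6, 0.5, 0.2]
grip_width: 0.0005
grip_force: 0.0
```

```bash
python3 - <<'E'
from rig import *
from h import *
c=camera("wrist");d=camera("scene")
a=c["pixels"];b=cv2.resize(d["pixels"][120:260,220:360],(384,384),interpolation=cv2.INTER_CUBIC)
cv2.imwrite("pics/w3.png",cv2.resize(np.hstack([a,b]),(800,343)));o=get_obs();print(o["position"],o["ft_force"])
E
```

```text
[ 0.5752548  -0.19729971  0.30674739] [-0.22705923 -0.95624019  0.46435584]
```

View pics/w3.png

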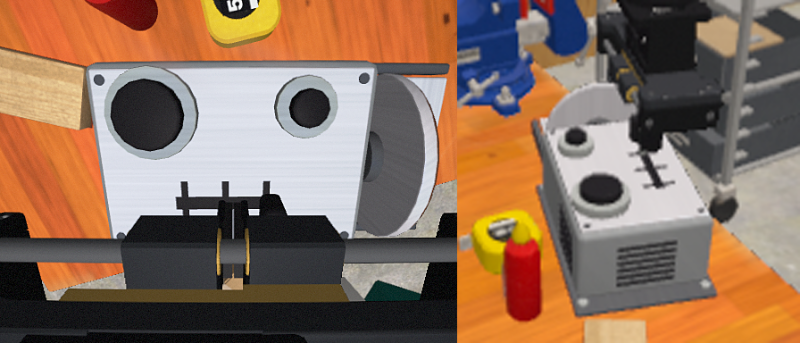

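The paddle now sits at the last cross-slot (270,205), so it has snapped ahead of the finger. I push on gently until I feel the end stop.

Request:
move_arm(
  commands=[
    [[0,0.03,0,0,0,0],[0,0.06,0,0,0,0],[0,0.1,0,0,0,0],[0,0.1,0,0,0,0],[0,0.1,0,0,0,0]],
  ],
)

```text
time: 8.35
position: [0.5764, -0.1935, 0.3068]
tool_rot: [0.152, 0.988, -0.0, 0.0]
ft_force: [0.1, -0.4, -0.5]
grip_width: 0.0006
grip_force: 0.0
```

Request:
move_arm(
  commands=[
    [[0,0.03,0,0,0,0],[0,0.06,0,0,0,0],[0,0.06,0,0,0,0],[0,0.06,0,0,0,0]],
  ],
)

```text
time: 8.85
position: [0.5772, -0.1912, 0.3067]
tool_rot: [0.152, 0.988, -0.0, -0.0]
ft_force: [0.7, -0.4, -0.4]
grip_width: 0.0002
grip_force: 0.0
```

Request:
move_arm(
  commands=[
    [[0,0.03,0,0,0,0],[0,0.06,0,0,0,0],[0,0.06,0,0,0,0],[0,0.06,0,0,0,0]],
  ],
)

```text
time: 9.35
position: [0.5778, -0.1895, 0.3067]
tool_rot: [0.152, 0.988, -0.0, -0.0]
ft_force: [-0.8, -4.7, -0.0]
grip_width: 0.0007
grip_force: 2.0
```

Request:
move_arm(
  commands=[
    [[0,0.03,0,0,0,0],[0,0.06,0,0,0,0],[0,0.06,0,0,0,0],[0,0.06,0,0,0,0]],
  ],
)

```text
time: 9.85
position: [0.5781, -0.1886, 0.3068]
tool_rot: [0.152, 0.988, -0.002, -0.0]
ft_force: [-4.6, -9.9, -0.1]
grip_width: 0.0003
grip_force: 4.9
```

The force rises stiffly to 11 N, so the lever is on its stop. I back off, lift and check.

Request:
move_arm(
  commands=[
    [[0,-0.2,0,0,0,0],[0,-0.4,0,0,0,0],[0,-0.5,-0.5,0,0,0],[0,-0.5,-1.5,0,0,0],[0,-0.5,-2.5,0,0,0],[0,-0.5,-3.2,0,0,0],[0,-0.5,-3.2,0,0,0],[0,-0.5,-3.2,0,0,0]],
  ],
)

```text
time: 10.85
position: [0.5722, -0.2054, 0.4337]
tool_rot: [0.152, 0.988, 0.001, -0.001]
ft_force: [-0.6, -0.2, -0.6]
grip_width: 0.0006
grip_force: 0.0
```

```bash
python3 - <<'E'
from rig import *
from h import *
np.set_printoptions(precision=4,suppress=True)
c=camera("wrist");cv2.imwrite("pics/w4.png",c["pixels"]);np.savez("w4.npz",**c);o=get_obs();print(o["position"],o["tool_rot"],o["ft_force"])
X,col,uv,ok=cloud(c,(0,512,0,235))
m=ok&(X[:,2]>.135)&(X[:,2]<.152)&(X[:,0]>.54)&(X[:,1]<-.11)
print("paddle",m.sum(),cv2.minAreaRect(X[m,:2].astype(np.float32)))
for n,P in dict(start=(.5228,-.1346),stop=(.4977,-.2296)).items():
    m=ok&(np.hypot(X[:,0]-P[0],X[:,1]-P[1])<(.02 if n=="start" else .03))&(col.max(1)<75)&(X[:,2]>.115)
    print(n,m.sum(),plane(c,(uv[m].min(0)+uv[m].max(0))/2,.1215),plane(c,uv[m].mean(0),.1215))
E
```

```text
[ 0.5722 -0.2054  0.4332] [ 0.1523  0.9883  0.0008 -0.0014] [-0.4485  0.121  -0.168 ]
paddle 534 ((0.5834963917732239, -0.1755332350730896), (0.01404033973813057, 0.03171880915760994), 72.04500579833984)
start 497 [ 0.5235 -0.1335  0.1215] [ 0.5233 -0.1337  0.1215]
stop 1650 [ 0.4979 -0.2288  0.1215] [ 0.4979 -0.2289  0.1215]
```

View pics/w4.png

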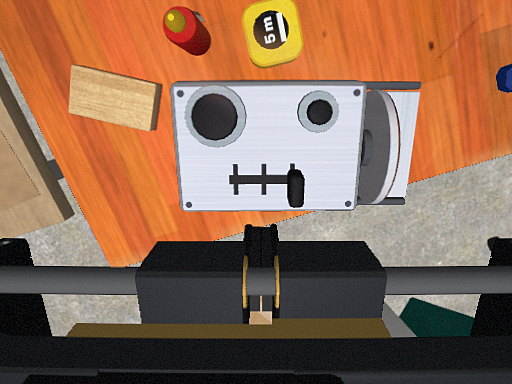

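The paddle is in the last notch (295,187), 59.5 mm on from where it began, and the sander has not moved. Next I go above the start button.

Request:
move_arm(
  commands=[
    [[0.9,0.7,0,0,0,0],[1.7,1.35,0,0,0,0],[1.7,1.35,1,0,0,0],[1.7,1.35,2,0,0,0],[1.7,1.35,2.6,0,0,0],[1.7,1.35,2.9,0,0,0],[1.7,1.35,2.9,0,0,0]],
  ],
)

```text
time: 11.78
position: [0.5237, -0.1337, 0.3175]
tool_rot: [0.152, 0.988, 0.0, -0.001]
ft_force: [-0.1, 0.6, -0.2]
grip_width: 0.0003
grip_force: 0.0
```

Request:
move_arm(
  commands=[
    [[0,0,0.1,0,0,0],[0,0,0.2,0,0,0],[0,0,0.25,0,0,0],[0,0,0.25,0,0,0]],
  ],
)

```text
time: 12.28
position: [0.524, -0.1338, 0.3089]
tool_rot: [0.152, 0.988, -0.0, 0.0]
ft_force: [-0.0, -0.8, -0.7]
grip_width: 0.0004
grip_force: 0.0
```

Request:
move_arm(
  commands=[
    [[0,0,0.05,0,0,0],[0,0,0.1,0,0,0],[0,0,0.15,0,0,0],[0,0,0.2,0,0,0],[0,0,0.2,0,0,0]],
  ],
)

```text
time: 12.9
position: [0.5241, -0.1338, 0.3009]
tool_rot: [0.152, 0.988, -0.0, 0.0]
ft_force: [0.2, 0.1, 4.1]
grip_width: 0.0005
grip_force: 1.7
```

Request:
move_arm(
  commands=[
    [[0,0,0.04,0,0,0],[0,0,0.08,0,0,0],[0,0,0.08,0,0,0],[0,0,0.08,0,0,0]],
  ],
)

```text
time: 13.4
position: [0.524, -0.1338, 0.2985]
tool_rot: [0.152, 0.988, -0.0, 0.0]
ft_force: [-2.8, 0.8, 10.4]
grip_width: 0.0007
grip_force: 5.0
```

Request:
move_arm(
  commands=[
    [[0,0,0.04,0,0,0],[0,0,0.06,0,0,0],[0,0,0.06,0,0,0]],
  ],
)

```text
time: 13.78
position: [0.524, -0.1337, 0.2982]
tool_rot: [0.152, 0.988, -0.0, 0.001]
ft_force: [-5.9, 1.5, 24.4]
grip_width: 0.0
grip_force: 12.1
```

The position barely changes while the force climbs to 24 N, so the button is bottomed. I lift away.

Request:
move_arm(
  commands=[
    [[0,0,-0.3,0,0,0],[0,0,-1,0,0,0],[0,0,-2,0,0,0],[0,0,-3.2,0,0,0],[0,0,-3.8,0,0,0],[0,0,-3.8,0,0,0],[0,0,-3.8,0,0,0]],
  ],
)

```text
time: 14.65
position: [0.5235, -0.1336, 0.4456]
tool_rot: [0.152, 0.988, 0.0, -0.001]
ft_force: [0.2, -0.2, 0.9]
grip_width: 0.0004
grip_force: 0.0
```

```bash
python3 - <<'E'
from rig import *
from h import *
np.set_printoptions(precision=4,suppress=True)
c=camera("wrist");cv2.imwrite("pics/w5.png",c["pixels"])
X,col,uv,ok=cloud(c,(0,512,0,235))
m=ok&(X[:,2]>.135)&(X[:,2]<.152)&(X[:,0]>.56)&(X[:,1]<-.11)&(X[:,1]>-.26)&(X[:,0]<.62)&(np.hypot(X[:,0]-.5835,X[:,1]+.1755)<.03)
print("paddle",m.sum(),cv2.minAreaRect(X[m,:2].astype(np.float32)) if m.any() else "")
for n,P in dict(start=(.5233,-.1337),stop=(.4979,-.2289)).items():
    m=ok&(np.hypot(X[:,0]-P[0],X[:,1]-P[1])<.009);print(n,m.sum(),np.median(X[m],0))
    m=ok&(np.hypot(X[:,0]-P[0],X[:,1]-P[1])<.03)&(col.max(1)<75)&(X[:,2]>.115);print(plane(c,uv[m].mean(0),.1215))
E
```

```text
paddle 7 ((0.5684947371482849, -0.1713852733373642), (0.006511294282972813, 0.0007746975170448422), 79.28941345214844)
start 236 [ 0.523  -0.1335  0.1217]
[ 0.5445 -0.1403  0.1215]
stop 225 [ 0.4979 -0.2288  0.1218]
[ 0.4972 -0.2277  0.1215]
```

View pics/w5.png

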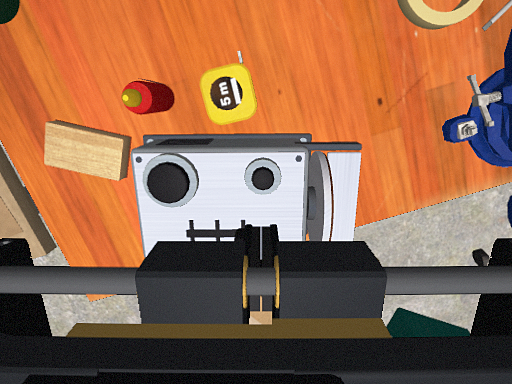

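The start button at (262,177) is out again at its original height and position. The stop button and the bystanders are unmoved, and the lever stays at the slot's end near (243,232), with low and neutral notches visibly empty.

```bash
python3 -c "
from rig import *
print(hand_in())"
```

```text
the job is handed in; nothing more can be done
None
```

I pushed the lever fully home in high gear (59.5 mm measured), then pressed the start button all the way in; it came back out, nothing else moved, and the job is handed in (no verdict was returned).

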